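Set out framed prints and a mirror

TASK

Set out the new pieces from the plywood carrying tray: stand the three framed prints in the three grooves of the oak display rack, in the same left-to-right order in which they stand in the tray now, and stand the thin eight-sided mirror in the small oak block with the single narrow groove. Each piece must be upright, fully down in its groove and about centred along it, set down gently (the glass must not be dropped or banged), and then let go; leave the ceramic pomegranate, the glass tumbler and the books undisturbed.

Things in the scene. Friction and masses are not known exactly. Their poses are not given: they have to be found in the camera images.
- print_tall_center (a point): wooden picture frame (plain mid-brown wood, glazed print), 110 mm wide, 150 mm high, 20 mm thick, about 0.25 kg, upright format, the tallest. The point is its centre, half-way up and half-way along. Its x runs along its width, y through its thickness, z up. It starts upright in one of the carrying tray's four notches.
- print_wide_center (a point): wooden picture frame (plain mid-brown wood, glazed print), 150 mm wide, 120 mm high, 20 mm thick, about 0.25 kg, oblong, the widest and lowest. The point is its centre, half-way up and half-way along. Its x runs along its width, y through its thickness, z up. It starts upright in one of the carrying tray's four notches.
- print_square_center (a point): wooden picture frame (plain mid-brown wood, glazed print), 130 mm wide, 130 mm high, 20 mm thick, about 0.25 kg, square. The point is its centre, half-way up and half-way along. Its x runs along its width, y through its thickness, z up. It starts upright in one of the carrying tray's four notches.
- mirror_center (a point): frameless eight-sided mirror on a dark wood back, 140 mm across the flats both ways, 12 mm thick, about 0.26 kg; it stands on one flat edge 58 mm long and has the same flat edge on top. The point is its centre, 70 mm above its lower edge. x along its width, y through its thickness, z up. It starts upright in one of the tray's four notches.
- carrier: plywood carrying tray, fixed, 130 (x) by 250 (y) by 75 mm high; origin at the centre of its underside. Four places in a row along its y, at y = -99, -33, 33 and 99 mm, each holding one piece whose width lies along the tray's x. The pieces stand on the 12 mm base, between the teeth of two notched boards at x = -40 and 40 mm (notches 24 mm wide, boards 75 mm high); end boards at y = -117 and 117 mm. Its +y is the left as the robot sees it.
- display: oak display rack, fixed, 110 (x) by 196 (y) by 48 mm high; origin at the centre of its underside. Three straight grooves run along its x, at y = -66, 0 and 66 mm: 24 mm wide, open at both ends, floor 12 mm above the underside (36 mm deep); the lips are bevelled by 8 mm at 45 degrees, so that the mouth is 40 mm wide. The framed prints fit here. Its +y is the left as the robot sees it.
- block: small oak block, fixed, 110 (x) by 60 (y) by 48 mm high; origin at the centre of its underside. One groove along its x at y = 0: 16 mm wide, floor 12 mm above the underside (36 mm deep), lips bevelled by 8 mm at 45 degrees (mouth 32 mm wide). The mirror fits here, the frames are too thick.
- pomegranate: bystander: white ceramic pomegranate (a ball with a small flared crown), 68 mm across, 76 mm high; origin under its centre. To be left alone.
- tumbler: bystander: green glass tumbler, 72 mm across, 85 mm high; origin under its centre. To be left alone.
- books: bystander: two books lying on one another, 110 by 165 by 44 mm high; origin under the centre. To be left alone.
Mind the look-alikes: they are no part of the job. What is shaped like the part that bears print_square_center but green is not meant.

How it is judged:
By the outcome, as a careful person would: the job done as asked, in the order asked, and still so for the second after the job is handed in, with the robot touching nothing.
It also fails if it takes over 104 s, if anything falls off the work surface, if the arm or the gripper's body presses on something with over 40 N, if the wrist force passes 120 N, or if a joint passes its speed limit or range.

ROBOT

A 7-joint arm with a two-finger parallel gripper is mounted at the origin on the work surface. World frame = base frame: x ahead of the robot, y to its left, z up, the work surface at z = 0. Lengths are in m, angles in rad, forces in N, time in s.
With the tool pointing down it reaches from about 0.4 to 0.85 m from the base axis. Payload 10.4 kg.
Tool frame: the origin (TCP) lies between the finger pads; the fingertips stand 11 mm ahead of it and the grasp point (between the pads) lies 8 mm behind it (tip_reach is the distance from the TCP to the fingertips, in m); z points along the fingers, y is the line along which they close (so a half turn about z gives the same grasp; the last joint's range is limited). The gripper opens to 85 mm and grips with 20 to 120 N. Pads are 22 mm wide; open, the fingers measure 114 mm over their backs; the gripper's body (76 mm by 85 mm) begins 54 mm behind the grasp point. The pads swing forward as they close: fully open they stand 13 mm farther back than shut.
Start: joints at [1.222, 0.332, -0.065, 1.46, 0.022, 1.35, -0.088], TCP at [0.2, -0.592, 0.242] pointing down, gripper open.
Joint ranges: [-2.6, 2.6], [-0.5, 2.12], [-1.47, 1.34], [0.16, 2.42], [-1.27, 4.41], [0.06, 2.06], [-2.6, 2.6]. Speed limits (rad/s): [2.22, 2.22, 2.79, 2.79, 3.14, 3.14, 3.14].

INTERFACE

Orientations are given as a unit quaternion [x, y, z, w].
In Python, from workcell import * gives the robot as it stands.
- The arm moves only by the shell command python3 -m inch 'ROWS' [OPENING] [FORCE]. ROWS is JSON, a list of rows, each an object with "slide": the shift along the world's x, y, z in m, a list of three; "yaw": the turn about the world's z in rad. A call has 1 to 20 rows; each row is the pose to reach, as a shift and turn from the pose commanded when the call began; what a row does not reach only later rows make up. A row lasts 1/12 s, in which the tool goes at most 41.7 mm and 7.16 degrees, less where a joint would pass 70% of its speed; a pose out of reach is approached as far as the arm can. A call with a gripper value outside its range is refused whole. OPENING is the closure in counts, from 0 (fully open) to 255 (shut), set as the call begins (- or left out, the last holds). The fingers move at their own pace and stop on an object; FORCE is the grip in N (left out, the last holds). Time passes only in rows, so rows that repeat a pose let the fingers close. It gives the time, the measured TCP pose, the force, the opening and the grip force at its end, in the units of the state.
- get_obs(): the state, without advancing time (a new reading comes with each control period).
- camera(name): name is "side" or "top" or "wrist"; returns a dict with "frame" (384x512x3 uint8, red, green, blue), "fx", "fy", "cx", "cy" (pixels), "extrinsics" (4x4, takes a point from world to camera coordinates). Camera axes: x right, y down, z forward; pixel columns grow to the right and rows downward; lengths in m; the calibration is good to about 2 mm. A picture is of the moment at which its call begins. There is no depth.
- hand_in(): hands the job in; it is judged then, once.
The state is a dict: "clock": time; "joint_pos": joint angles; "joint_velocities": joint speeds; "tau": joint torques, N m; "position": TCP position; "ee_rot": TCP orientation; "ft_force": force on the tool from outside, world axes, zero at the start; "torque": the same for the moment, N m; "grip_width": opening from 0.0 (shut) to 1.0 (fully open); "grasp_force": force on a finger pad.
Only numpy, scipy, OpenCV 4.12 (cv2) and the standard library are available. Lean on these libraries where they do the work, as an engineer would, in place of code of your own. Each camera call takes 0.05 s, during which the arm holds its last target. There are 200 camera calls.

## Working session

There is one attempt and no reset: what is moved stays moved. The work goes in short steps, Python scripts to look and compute and a shell command to move; the robot and the scene stay as the last step left them, time stands still between calls to the robot, and variables do not carry over. Pictures are saved under pics/ and viewed, at most 14 in all, crops included, and the job is handed in when it is done.

```bash
mkdir -p pics; ls
python3 - <<'E'
from workcell import *
import cv2
o=get_obs();print(o)
for n in("top","side"):
    c=camera(n);print(n,c["fx"],c["fy"],c["cx"],c["cy"],c["extrinsics"])
    cv2.imwrite(f"pics/{n}0.png",cv2.resize(c["frame"][:,:,::-1],(800,600)))
    cv2.imwrite(f"{n}0raw.png",c["frame"][:,:,::-1])
E
```

```text
pics
{'clock': 0.0, 'joint_pos': array([ 1.22239169,  0.3328681 , -0.06468069,  1.46093045,  0.02156992,
        1.34990478, -0.08850291]), 'joint_velocities': array([-0.00021233, -0.00086554, -0.00125387, -0.00035996, -0.00045778,
        0.00170066, -0.00043791]), 'tau': array([ 2.61239993e-04, -6.25451803e+01,  4.91578924e-02, -3.91601515e+01,
        1.62036525e-02,  1.00239721e-02,  1.25701050e-07]), 'position': array([ 0.199924  , -0.59178426,  0.24152341]), 'ee_rot': array([ 9.86761055e-01,  1.62179276e-01, -1.35945542e-04, -6.95208698e-04]), 'ft_force': array([-0.52601532, -0.71591543,  0.1719499 ]), 'torque': array([-0.0223033 , -0.0341792 ,  0.02070235]), 'grasp_force': 0.0, 'grip_width': 1.003787611570798}
top 466.8902522920794 466.8902522920794 258.28233273985506 196.27907970963108 [[ 0.13174807 -0.99127224  0.00466738 -0.05500611]
 [-0.96862325 -0.12973596 -0.21198486  0.54662406]
 [ 0.21074024  0.02340766 -0.9772618   0.99127342]
 [ 0.          0.          0.          1.        ]]
side 415.1515352712377 415.1515352712377 246.52894350314688 196.78736335859878 [[-0.71513144 -0.69859831  0.02339711  0.36425919]
 [-0.38559032  0.36635448 -0.84682023  0.26752923]
 [ 0.58301554 -0.61460947 -0.53136435  0.75827586]
 [ 0.          0.          0.          1.        ]]
```

View pics/top0.png

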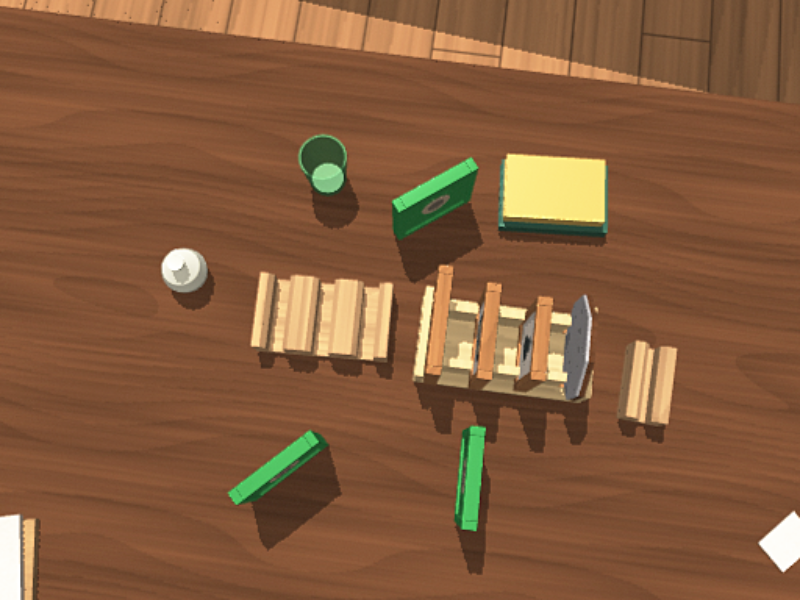

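View pics/side0.png

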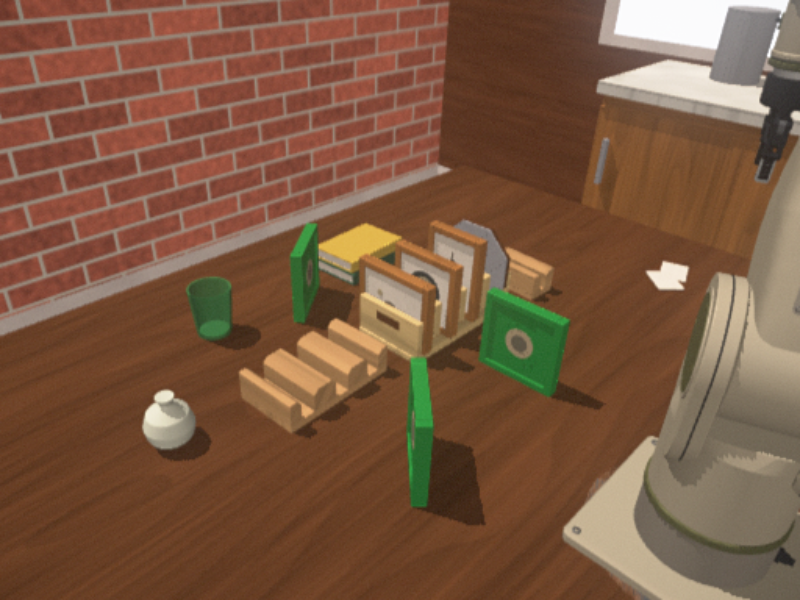

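Top view (800-px scale): the tray stands at (415–595, 265–400). From left to right it holds the wide frame (440,320), the square frame (488,330), the tall frame (542,338) and the mirror (580,345). The display rack is at (322,318) and the block at (648,383). Three green square look-alikes stand at (435,198), (278,467) and (470,478). They are the wrong colour, so they are not the square print; the brown frame at (488,330) is. An enlarged crop should confirm this.

Run:
```python
import cv2,numpy as np
im=cv2.imread("top0raw.png")
c=im[160:280,155:440]
cv2.imwrite("pics/crop1.png",cv2.resize(c,None,fx=2.8,fy=2.8,interpolation=cv2.INTER_CUBIC))
h=cv2.cvtColor(im,cv2.COLOR_BGR2HSV)
for p in [(282,200),(312,205),(346,215),(372,220),(206,205),(222,200),(196,195),(410,235),(274,210),(424,240)]:print(p,h[p[1],p[0]])
```

```text
(282, 200) [ 14 150 222]
(312, 205) [ 14 147 225]
(346, 215) [ 14 149 219]
(372, 220) [  0  10 106]
(206, 205) [ 18 107 250]
(222, 200) [ 18 107 243]
(196, 195) [ 19 102 248]
(410, 235) [ 18 108 249]
(274, 210) [ 17 108 210]
(424, 240) [ 15 117 222]
```

View pics/crop1.png

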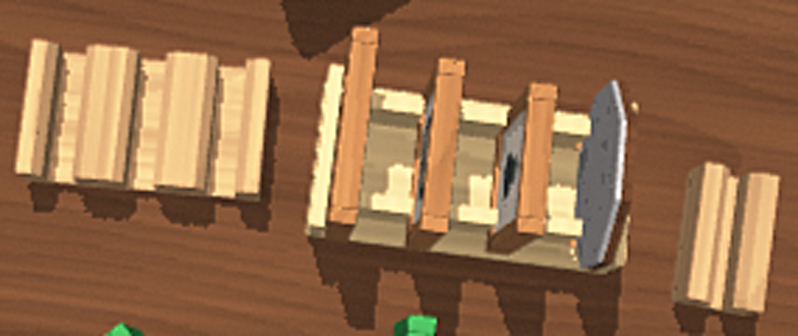

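The crop confirms brown frames at crop-px (354,125) wide, (443,145) square and (536,158) tall, with the grey octagonal mirror at (605,175). The rack spans (17–270, 40–200) and the block (675–778, 163–312).

```bash
cat > h.py <<'E'
import cv2,numpy as np
from workcell import *
def ray(c,px,z):
    E=np.array(c["extrinsics"]);R,t=E[:3,:3],E[:3,3];o=-R.T@t
    px=np.atleast_2d(np.asarray(px,float))
    d=np.c_[(px[:,0]-c["cx"])/c["fx"],(px[:,1]-c["cy"])/c["fy"],np.ones(len(px))]@R
    return o+d*((z-o[2])/d[:,2])[:,None]
def proj(c,P):
    E=np.array(c["extrinsics"]);q=np.atleast_2d(P)@E[:3,:3].T+E[:3,3]
    return np.c_[q[:,0]/q[:,2]*c["fx"]+c["cx"],q[:,1]/q[:,2]*c["fy"]+c["cy"]]
def rect(c,mask,z):
    """min-area rectangle of a mask's pixels cast on plane z: centre, long side, short side, angle of long side (deg)"""
    ys,xs=np.nonzero(mask);P=ray(c,np.c_[xs,ys],z)[:,:2]
    (x,y),(w,h),a=cv2.minAreaRect((P*1000).astype(np.float32))
    if w<h:w,h,a=h,w,a+90
    return np.round([x,y,w,h,(a+90)%180-90],1),len(xs)
def comps(m,k=60):
    n,l,s,_=cv2.connectedComponentsWithStats(m.astype(np.uint8))
    return [(s[i],l==i) for i in range(1,n) if s[i,4]>k]
E
python3 - <<'E'
from h import *
c=camera("top");im=c["frame"];hs=cv2.cvtColor(im,cv2.COLOR_RGB2HSV)
H,S,V=[hs[...,i].astype(int) for i in range(3)]
roi=np.zeros(H.shape,bool);roi[160:280,155:440]=1
m=roi&(H>=10)&(H<=16)&(S>132)&(S<175)&(V>195)
for (s,k),z in zip(sorted(comps(m),key=lambda a:a[0][0]),(.132,.142,.162,.1,.1)):print("frame",s,*rect(c,k,z))
m=roi&(H>=15)&(H<=21)&(S>90)&(S<130)&(V>200)
for s,k in comps(m,30):print("oak",s,*rect(c,k,.048))
m=roi&(S<40)&(V>80)
for s,k in comps(m):print("grey",s,*rect(c,k,.152))
# tray outer outlines by hand corners from crop
f=lambda q:np.array(q)/2.8+[155,160]
print("rack",np.round(1000*ray(c,f([(33,40),(17,173),(270,60),(259,198)]),.048)[:,:2]))
print("block",np.round(1000*ray(c,f([(708,163),(688,302),(778,175),(766,312)]),.048)[:,:2]))
print("tray end bd",np.round(1000*ray(c,f([(332,65),(309,232),(637,105),(625,268)]),.075)[:,:2]))
print("mir top edge",np.round(1000*ray(c,f([(628,122),(625,200)]),.152)[:,:2]))
E
```

```text
frame [273 170  17  70 622] [ 5.238e+02 -3.280e+01  1.484e+02  2.010e+01  2.000e-01] 622
frame [306 181  15  62 534] [ 5.153e+02 -9.930e+01  1.282e+02  1.870e+01  2.000e-01] 534
frame [340 190  14  53 469] [ 5.106e+02 -1.653e+02  1.083e+02  1.860e+01  1.000e-01] 469
oak [161 175  11  47 204] [520.2 225.2 107.8  12.1   3.1] 204
oak [ 175  176   28   49 1028] [522.1 172.9 112.   55.7   5.9] 1028
oak [203 179  26  49 987] [523.6 111.4 113.   50.9   5. ] 987
oak [231 181  20  49 712] [526.7  54.8 112.   39.2   5.8] 712
oak [401 218  13  49 313] [ 492.2 -323.8  108.3   14.9   -3.9] 313
oak [409 223   9  47 160] [ 485.2 -338.2  104.9    9.    -4. ] 160
oak [417 222  16  49 495] [ 489.1 -363.8  109.    23.1   -3.7] 495
grey [360 189  19  67 815] [ 506.8 -213.4  137.8   31.9   -0.6] 815
grey [332 201  10  42 172] [ 4.987e+02 -1.485e+02  8.590e+01  1.260e+01  1.000e-01] 172
rack [[575. 233.]
 [464. 226.]
 [584.  38.]
 [470.  32.]]
block [[ 546. -323.]
 [ 433. -314.]
 [ 544. -379.]
 [ 433. -376.]]
tray end bd [[ 580.  -12.]
 [ 445.  -11.]
 [ 579. -256.]
 [ 450. -256.]]
mir top edge [[ 547. -231.]
 [ 489. -233.]]
```

Measured centres in mm: wide (524,-33), square (515,-99), tall (511,-165), all at yaw about 0. Rack (524,133), yaw +3.1°. Block (489,-346), yaw about -3.8°. I'll move above the wide print first, with the gripper partly open.

```bash
python3 -m inch '[{"slide":[0.04,0.07,0.02],"yaw":-0.1},{"slide":[0.08,0.14,0.02],"yaw":-0.2},{"slide":[0.324,0.559,0.02],"yaw":-0.325},{"slide":[0.324,0.559,0.02],"yaw":-0.325},{"slide":[0.324,0.559,0.02],"yaw":-0.325},{"slide":[0.324,0.559,0.02],"yaw":-0.325},{"slide":[0.324,0.559,0.02],"yaw":-0.325},{"slide":[0.324,0.559,0.02],"yaw":-0.325},{"slide":[0.324,0.559,0.02],"yaw":-0.325},{"slide":[0.324,0.559,0.02],"yaw":-0.325},{"slide":[0.324,0.559,0.02],"yaw":-0.325},{"slide":[0.324,0.559,0.02],"yaw":-0.325},{"slide":[0.324,0.559,0.02],"yaw":-0.325},{"slide":[0.324,0.559,0.02],"yaw":-0.325},{"slide":[0.324,0.559,0.02],"yaw":-0.325},{"slide":[0.324,0.559,0.02],"yaw":-0.325},{"slide":[0.324,0.559,0.02],"yaw":-0.325},{"slide":[0.324,0.559,0.02],"yaw":-0.325},{"slide":[0.324,0.559,0.02],"yaw":-0.325},{"slide":[0.324,0.559,0.02],"yaw":-0.325}]' 110 40
python3 - <<'E'
from h import *
o=get_obs();print(o["position"],o["ee_rot"],o["grip_width"])
c=camera("wrist");print(c["extrinsics"])
cv2.imwrite("pics/w1.png",c["frame"][:,:,::-1])
E
```

```text
clock: 1.82
position: [0.5237, -0.0345, 0.2622]
ee_rot: [1.0, -0.001, -0.0, 0.0]
ft_force: [-0.5, -0.5, -0.7]
grip_width: 0.566
grasp_force: 0.0
[ 0.5236509  -0.03453657  0.26218045] [ 9.99999744e-01 -5.94656131e-04 -2.37957570e-04  3.17966103e-04] 0.5655933787162436
[[-7.58789309e-04 -9.99999621e-01  4.27077937e-04 -3.35473951e-02]
 [-9.53883612e-01  8.51995342e-04  3.00175496e-01  4.55036899e-01]
 [-3.00175746e-01 -1.79612688e-04 -9.53883897e-01  5.56424143e-01]
 [ 0.00000000e+00  0.00000000e+00  0.00000000e+00  1.00000000e+00]]
```

View pics/w1.png

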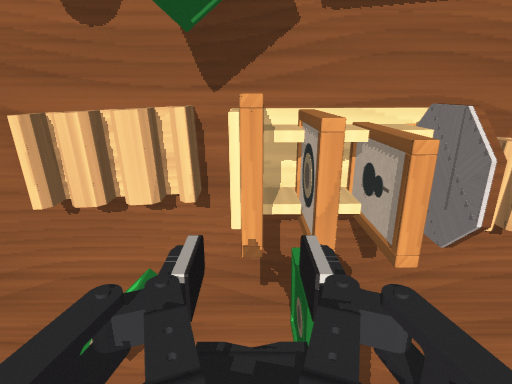

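Wrist view: the wide frame's top edge runs (240–264, 95–255) between the fingers, and the rack is at (10–205, 107–207). The mirror's top flat edge is near (492,160)–(488,205).

Run:
```python
from h import *
c=camera("wrist");im=c["frame"];hs=cv2.cvtColor(im,cv2.COLOR_RGB2HSV)
H,S,V=[hs[...,i].astype(int) for i in range(3)]
for p in [(252,150),(328,180),(416,200),(494,180),(20,150)]:print(p,hs[p[1],p[0]])
R=lambda p,z:np.round(1000*ray(c,p,z)[:,:2],1)
print("wide",R([(240,95),(263,95),(240,200),(264,200)],.132))
print("sq",R([(320,118),(344,118),(315,240),(336,240)],.142))
print("tall",R([(404,140),(438,140),(395,262),(420,262)],.162))
print("rack",R([(10,116),(194,107),(201,200),(33,207)],.048))
print("mir",R([(493,158),(497,158),(484,207),(489,207)],.152))
```

```text
(252, 150) [ 14 169 216]
(328, 180) [ 14 169 220]
(416, 200) [ 14 168 220]
(494, 180) [ 12 170 132]
(20, 150) [ 19 117 249]
wide [[599.1 -24.5]
 [599.  -43.2]
 [508.6 -23.4]
 [508.6 -45. ]]
sq [[ 581.5  -88.6]
 [ 581.5 -107.8]
 [ 473.8  -91.1]
 [ 473.8 -110.1]]
tall [[ 566.8 -148.4]
 [ 566.8 -174. ]
 [ 463.1 -156. ]
 [ 463.  -177.3]]
rack [[576.7 230.4]
 [586.   28.5]
 [479.1  26.3]
 [470.4 227.9]]
mir [[ 551.  -226.5]
 [ 551.  -229.7]
 [ 509.2 -228.7]
 [ 509.2 -232.9]]
```

```bash
python3 -m inch '[{"slide":[0,0.04,0]},{"slide":[0,0.08,0]},{"slide":[0,0.12,0]},{"slide":[0,0.155,0]},{"slide":[0,0.165,0]},{"slide":[0,0.165,0]},{"slide":[0,0.165,0]}]'
python3 - <<'E'
from h import *
c=camera("wrist")
cv2.imwrite("w2raw.png",c["frame"][:,:,::-1]);np.save("w2.npy",c,allow_pickle=True)
cv2.imwrite("pics/w2.png",cv2.resize(c["frame"][60:260,100:400,::-1],None,fx=2.6,fy=2.6))
E
```

```text
invalid input
```

View pics/w2.png

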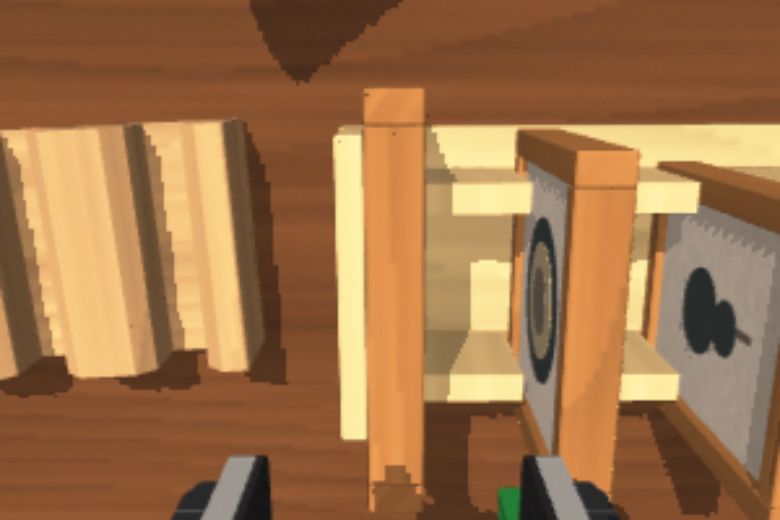

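The arm did not move because every row needs "yaw", so this is the old view, with the wide frame at crop-px (395,300). Repeating the move.

```bash
python3 -m inch '[{"slide":[0,0.04,0],"yaw":0},{"slide":[0,0.08,0],"yaw":0},{"slide":[0,0.12,0],"yaw":0},{"slide":[0,0.155,0],"yaw":0},{"slide":[0,0.165,0],"yaw":0},{"slide":[0,0.165,0],"yaw":0},{"slide":[0,0.165,0],"yaw":0}]'
python3 - <<'E'
from h import *
c=camera("wrist")
cv2.imwrite("w3raw.png",c["frame"][:,:,::-1]);np.save("w3.npy",c,allow_pickle=True)
cv2.imwrite("pics/w3.png",cv2.resize(c["frame"][60:260,100:400,::-1],None,fx=2.6,fy=2.6))
E
```

```text
clock: 2.55
position: [0.5241, 0.1312, 0.2623]
ee_rot: [1.0, 0.0, -0.0, 0.0]
ft_force: [-0.2, -0.0, -0.0]
grip_width: 0.564
grasp_force: 0.0
```

View pics/w3.png

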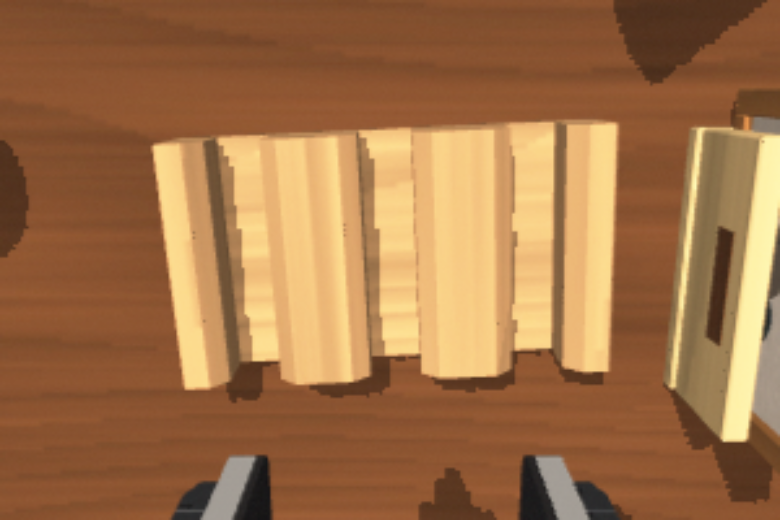

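Rack top corners in crop-px are (155,148), (617,124), (608,372) and (185,389).

Run:
```python
from h import *
c=np.load("w3.npy",allow_pickle=True).item()
f=lambda q:np.array(q,float)/2.6+[100,60]
P=ray(c,f([(155,148),(617,124),(608,372),(185,389)]),.048)[:,:2]*1000
print(P.round(1),P.mean(0))
a=P[0]-P[3];b=P[1]-P[2];d=P[0]-P[1];e=P[3]-P[2]
print([np.degrees(np.arctan2(v[1],v[0])) for v in(a,b)],[np.degrees(np.arctan2(-v[0],v[1])) for v in(d,e)],[np.linalg.norm(v) for v in (a,b,d,e)])
# floor edges of grooves at z=.012 near row: visible right edges of floors and lip inner edges
for n,q,z in(("g1 lips top",[(205,140),(262,136)],.048),("mid tooth tops",[(275,200),(345,200),(425,200),(497,200)],.048),("floor R edges",[(278,340),(419,340),(554,340)],.012)):print(n,(1000*ray(c,f(q),z)[:,:2]).round(1))
```

```text
[[575.8 232.6]
 [585.8  38.8]
 [475.7  33.6]
 [467.1 228.3]] [526.12145821 133.36031007]
[np.float64(2.262185837591961), np.float64(2.6990310215948803)] [np.float64(2.967204317028861), np.float64(2.5247837171499756)] [np.float64(108.7280541524983), np.float64(110.22596478362523), np.float64(194.07105856288734), np.float64(194.8988107950699)]
g1 lips top [[579.1 211.3]
 [580.8 187.3]]
mid tooth tops [[554.1 183. ]
 [554.1 153. ]
 [554.1 118.6]
 [554.2  87.7]]
floor R edges [[479.5 189.8]
 [479.5 119.3]
 [479.6  51.8]]
```

```bash
python3 -m inch '[{"slide":[0,-0.04,0],"yaw":0},{"slide":[0,-0.08,0],"yaw":0},{"slide":[0,-0.12,0],"yaw":0},{"slide":[0,-0.155,0],"yaw":0},{"slide":[0,-0.165,0],"yaw":0},{"slide":[0,-0.165,0],"yaw":0},{"slide":[0,-0.165,-0.02],"yaw":0},{"slide":[0,-0.165,-0.05],"yaw":0},{"slide":[0,-0.165,-0.08],"yaw":0},{"slide":[0,-0.165,-0.11],"yaw":0},{"slide":[0,-0.165,-0.13],"yaw":0},{"slide":[0,-0.165,-0.142],"yaw":0},{"slide":[0,-0.165,-0.148],"yaw":0},{"slide":[0,-0.165,-0.148],"yaw":0},{"slide":[0,-0.165,-0.148],"yaw":0}]'
python3 -m inch '[{"slide":[0,0,0],"yaw":0},{"slide":[0,0,0],"yaw":0},{"slide":[0,0,0],"yaw":0},{"slide":[0,0,0],"yaw":0},{"slide":[0,0,0],"yaw":0},{"slide":[0,0,0],"yaw":0},{"slide":[0,0,0],"yaw":0},{"slide":[0,0,0],"yaw":0}]' 255 40
```

```text
clock: 3.85
position: [0.5247, -0.0331, 0.1153]
ee_rot: [1.0, 0.0, 0.001, 0.0]
ft_force: [0.9, 0.1, -0.0]
grip_width: 0.568
grasp_force: 0.0
clock: 4.52
position: [0.5249, -0.0333, 0.1155]
ee_rot: [1.0, 0.0, 0.001, 0.0]
ft_force: [-1.0, -0.4, 6.3]
grip_width: 0.231
grasp_force: 40.4
```

```bash
python3 -m inch '[{"slide":[0,0,0.01],"yaw":0},{"slide":[0,0,0.03],"yaw":0},{"slide":[0,0,0.055],"yaw":0},{"slide":[0,0,0.085],"yaw":0},{"slide":[0,0.01,0.105],"yaw":0},{"slide":[0,0.03,0.11],"yaw":0},{"slide":[-0.001,0.055,0.11],"yaw":0.01},{"slide":[-0.002,0.085,0.11],"yaw":0.02},{"slide":[-0.002,0.115,0.11],"yaw":0.03},{"slide":[-0.002,0.145,0.11],"yaw":0.04},{"slide":[-0.002,0.175,0.11],"yaw":0.047},{"slide":[-0.002,0.2,0.11],"yaw":0.047},{"slide":[-0.002,0.22,0.11],"yaw":0.047},{"slide":[-0.002,0.23,0.105],"yaw":0.047},{"slide":[-0.002,0.233,0.09],"yaw":0.047},{"slide":[-0.002,0.233,0.07],"yaw":0.047},{"slide":[-0.002,0.233,0.055],"yaw":0.047},{"slide":[-0.002,0.233,0.047],"yaw":0.047},{"slide":[-0.002,0.233,0.045],"yaw":0.047},{"slide":[-0.002,0.233,0.045],"yaw":0.047}]'
python3 - <<'E'
from h import *
c=camera("wrist");cv2.imwrite("pics/w4.png",c["frame"][:,:,::-1])
E
```

```text
clock: 6.18
position: [0.522, 0.1993, 0.1592]
ee_rot: [1.0, 0.024, -0.0, 0.0]
ft_force: [0.7, -0.1, -2.2]
grip_width: 0.229
grasp_force: 39.3
```

View pics/w4.png

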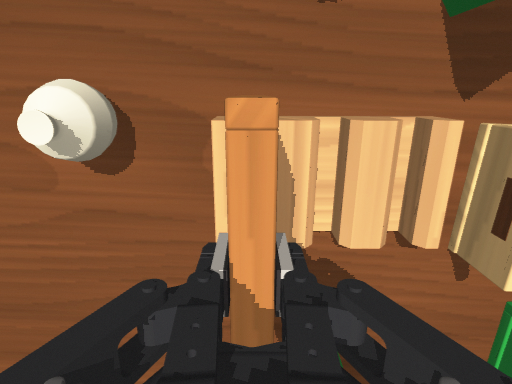

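The print is gripped squarely. It sits over the left groove at (250,120–340) and is parallel to the rack teeth.

```bash
python3 -m inch '[{"slide":[0,0,-0.005],"yaw":0},{"slide":[0,0,-0.01],"yaw":0},{"slide":[0,0,-0.015],"yaw":0},{"slide":[0,0,-0.02],"yaw":0},{"slide":[0,0,-0.025],"yaw":0},{"slide":[0,0,-0.03],"yaw":0},{"slide":[0,0,-0.034],"yaw":0},{"slide":[0,0,-0.037],"yaw":0},{"slide":[0,0,-0.039],"yaw":0},{"slide":[0,0,-0.041],"yaw":0},{"slide":[0,0,-0.041],"yaw":0}]'
python3 -m inch '[{"slide":[0,0,-0.001],"yaw":0},{"slide":[0,0,-0.002],"yaw":0},{"slide":[0,0,-0.003],"yaw":0},{"slide":[0,0,-0.003],"yaw":0},{"slide":[0,0,-0.003],"yaw":0}]'
```

```text
clock: 7.15
position: [0.522, 0.1998, 0.118]
ee_rot: [1.0, 0.024, -0.0, 0.0]
ft_force: [-0.1, -0.1, -2.7]
grip_width: 0.227
grasp_force: 39.4
clock: 7.57
position: [0.5222, 0.2, 0.1156]
ee_rot: [1.0, 0.024, 0.0, 0.0]
ft_force: [-1.7, 0.6, 1.9]
grip_width: 0.226
grasp_force: 39.9
```

```bash
python3 -m inch '[{"slide":[0,0,-0.0005],"yaw":0},{"slide":[0,0,-0.0005],"yaw":0}]'; python3 -m inch '[{"slide":[0,0,0],"yaw":0},{"slide":[0,0,0],"yaw":0},{"slide":[0,0,0],"yaw":0},{"slide":[0,0,0],"yaw":0},{"slide":[0,0,0],"yaw":0}]' 110
python3 -m inch '[{"slide":[0,0,0.01],"yaw":0},{"slide":[0,0,0.03],"yaw":0},{"slide":[0,0,0.06],"yaw":0},{"slide":[0,0,0.09],"yaw":0},{"slide":[0,0,0.105],"yaw":0},{"slide":[0,0,0.11],"yaw":0},{"slide":[0,0,0.11],"yaw":0}]'
python3 - <<'E'
from h import *
c=camera("side");cv2.imwrite("pics/s1.png",cv2.resize(c["frame"][100:320,120:350,::-1],None,fx=2.5,fy=2.5))
E
```

```text
clock: 7.73
position: [0.5222, 0.2, 0.1156]
ee_rot: [1.0, 0.024, 0.0, 0.0]
ft_force: [-4.2, -1.4, 7.3]
grip_width: 0.23
grasp_force: 40.7
clock: 8.15
position: [0.5221, 0.1999, 0.1148]
ee_rot: [1.0, 0.024, -0.0, 0.0]
ft_force: [-0.4, -0.5, 0.6]
grip_width: 0.565
grasp_force: 0.0
clock: 8.73
position: [0.5226, 0.2002, 0.2265]
ee_rot: [1.0, 0.024, 0.001, -0.0]
ft_force: [-0.9, -0.2, -0.6]
grip_width: 0.566
grasp_force: 0.0
```

View pics/s1.png

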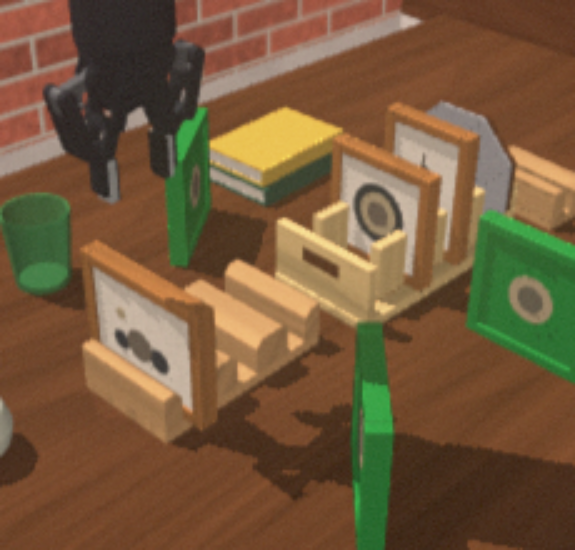

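The wide print stands seated in the left groove at (150,340). Next is the square one.

```bash
python3 -m inch '[{"slide":[0,-0.03,0],"yaw":0},{"slide":[-0.002,-0.07,0],"yaw":-0.02},{"slide":[-0.004,-0.11,0],"yaw":-0.047},{"slide":[-0.007,-0.15,0],"yaw":-0.047},{"slide":[-0.007,-0.19,0],"yaw":-0.047},{"slide":[-0.007,-0.23,0],"yaw":-0.047},{"slide":[-0.007,-0.265,0],"yaw":-0.047},{"slide":[-0.007,-0.29,0],"yaw":-0.047},{"slide":[-0.007,-0.299,0],"yaw":-0.047},{"slide":[-0.007,-0.299,0],"yaw":-0.047},{"slide":[-0.007,-0.299,-0.02],"yaw":-0.047},{"slide":[-0.007,-0.299,-0.05],"yaw":-0.047},{"slide":[-0.007,-0.299,-0.08],"yaw":-0.047},{"slide":[-0.007,-0.299,-0.095],"yaw":-0.047},{"slide":[-0.007,-0.299,-0.101],"yaw":-0.047},{"slide":[-0.007,-0.299,-0.101],"yaw":-0.047},{"slide":[-0.007,-0.299,-0.101],"yaw":-0.047}]'
python3 -m inch '[{"slide":[0,0,0],"yaw":0},{"slide":[0,0,0],"yaw":0},{"slide":[0,0,0],"yaw":0},{"slide":[0,0,0],"yaw":0},{"slide":[0,0,0],"yaw":0},{"slide":[0,0,0],"yaw":0},{"slide":[0,0,0],"yaw":0},{"slide":[0,0,0],"yaw":0}]' 255 40
```

```text
clock: 10.2
position: [0.5155, -0.0979, 0.1244]
ee_rot: [1.0, 0.001, 0.0, -0.0]
ft_force: [0.7, -0.3, 0.8]
grip_width: 0.568
grasp_force: 0.0
clock: 10.87
position: [0.5159, -0.0993, 0.1251]
ee_rot: [1.0, 0.0, 0.001, 0.0]
ft_force: [0.3, -0.2, 5.6]
grip_width: 0.23
grasp_force: 40.5
```

```bash
python3 -m inch '[{"slide":[0,0,0.01],"yaw":0},{"slide":[0,0,0.03],"yaw":0},{"slide":[0,0,0.055],"yaw":0},{"slide":[0,0,0.085],"yaw":0},{"slide":[0,0.01,0.105],"yaw":0},{"slide":[0.002,0.03,0.11],"yaw":0},{"slide":[0.004,0.055,0.11],"yaw":0.01},{"slide":[0.006,0.085,0.11],"yaw":0.02},{"slide":[0.008,0.115,0.11],"yaw":0.03},{"slide":[0.01,0.145,0.11],"yaw":0.04},{"slide":[0.01,0.175,0.11],"yaw":0.047},{"slide":[0.01,0.2,0.11],"yaw":0.047},{"slide":[0.01,0.22,0.11],"yaw":0.047},{"slide":[0.01,0.23,0.105],"yaw":0.047},{"slide":[0.01,0.233,0.09],"yaw":0.047},{"slide":[0.01,0.233,0.07],"yaw":0.047},{"slide":[0.01,0.233,0.055],"yaw":0.047},{"slide":[0.01,0.233,0.047],"yaw":0.047},{"slide":[0.01,0.233,0.045],"yaw":0.047},{"slide":[0.01,0.233,0.045],"yaw":0.047}]'
python3 -m inch '[{"slide":[0,0,-0.005],"yaw":0},{"slide":[0,0,-0.01],"yaw":0},{"slide":[0,0,-0.015],"yaw":0},{"slide":[0,0,-0.02],"yaw":0},{"slide":[0,0,-0.025],"yaw":0},{"slide":[0,0,-0.03],"yaw":0},{"slide":[0,0,-0.034],"yaw":0},{"slide":[0,0,-0.037],"yaw":0},{"slide":[0,0,-0.039],"yaw":0},{"slide":[0,0,-0.041],"yaw":0},{"slide":[0,0,-0.041],"yaw":0}]'
python3 -m inch '[{"slide":[0,0,-0.001],"yaw":0},{"slide":[0,0,-0.002],"yaw":0},{"slide":[0,0,-0.003],"yaw":0},{"slide":[0,0,-0.003],"yaw":0},{"slide":[0,0,-0.003],"yaw":0}]'
```

```text
clock: 12.53
position: [0.525, 0.1333, 0.1687]
ee_rot: [1.0, 0.024, -0.0, 0.0]
ft_force: [0.2, -0.2, -1.8]
grip_width: 0.228
grasp_force: 39.3
clock: 13.45
position: [0.5249, 0.1339, 0.1275]
ee_rot: [1.0, 0.024, -0.0, 0.0]
ft_force: [-1.0, -0.8, -1.8]
grip_width: 0.228
grasp_force: 39.4
clock: 13.87
position: [0.5252, 0.1339, 0.1251]
ee_rot: [1.0, 0.024, 0.0, 0.0]
ft_force: [-1.2, -0.2, 1.9]
grip_width: 0.231
grasp_force: 39.8
```

```bash
python3 -m inch '[{"slide":[0,0,-0.0005],"yaw":0},{"slide":[0,0,-0.0005],"yaw":0}]'; python3 -m inch '[{"slide":[0,0,0],"yaw":0},{"slide":[0,0,0],"yaw":0},{"slide":[0,0,0],"yaw":0},{"slide":[0,0,0],"yaw":0},{"slide":[0,0,0],"yaw":0}]' 110
python3 -m inch '[{"slide":[0,0,0.01],"yaw":0},{"slide":[0,0,0.03],"yaw":0},{"slide":[0,0,0.06],"yaw":0},{"slide":[0,0,0.09],"yaw":0},{"slide":[0,0,0.105],"yaw":0},{"slide":[0,0,0.11],"yaw":0},{"slide":[0,0,0.11],"yaw":0}]'
python3 -m inch '[{"slide":[0,-0.03,0],"yaw":0},{"slide":[-0.004,-0.07,0],"yaw":-0.02},{"slide":[-0.009,-0.11,0],"yaw":-0.047},{"slide":[-0.014,-0.15,0],"yaw":-0.047},{"slide":[-0.014,-0.19,0],"yaw":-0.047},{"slide":[-0.014,-0.23,0],"yaw":-0.047},{"slide":[-0.014,-0.265,0],"yaw":-0.047},{"slide":[-0.014,-0.29,0],"yaw":-0.047},{"slide":[-0.014,-0.3,0],"yaw":-0.047},{"slide":[-0.014,-0.3,0],"yaw":-0.047},{"slide":[-0.014,-0.3,-0.02],"yaw":-0.047},{"slide":[-0.014,-0.3,-0.05],"yaw":-0.047},{"slide":[-0.014,-0.3,-0.075],"yaw":-0.047},{"slide":[-0.014,-0.3,-0.085],"yaw":-0.047},{"slide":[-0.014,-0.3,-0.09],"yaw":-0.047},{"slide":[-0.014,-0.3,-0.09],"yaw":-0.047},{"slide":[-0.014,-0.3,-0.09],"yaw":-0.047}]'
python3 -m inch '[{"slide":[0,0,0],"yaw":0},{"slide":[0,0,0],"yaw":0},{"slide":[0,0,0],"yaw":0},{"slide":[0,0,0],"yaw":0},{"slide":[0,0,0],"yaw":0},{"slide":[0,0,0],"yaw":0},{"slide":[0,0,0],"yaw":0},{"slide":[0,0,0],"yaw":0}]' 255 40
```

```text
clock: 14.03
position: [0.5252, 0.134, 0.1251]
ee_rot: [1.0, 0.024, 0.0, 0.0]
ft_force: [-4.8, -1.5, 8.1]
grip_width: 0.226
grasp_force: 40.7
clock: 14.45
position: [0.525, 0.1339, 0.1242]
ee_rot: [1.0, 0.024, -0.0, 0.0]
ft_force: [-1.0, -0.3, -0.6]
grip_width: 0.569
grasp_force: 0.0
clock: 15.03
position: [0.5257, 0.1341, 0.2359]
ee_rot: [1.0, 0.024, 0.001, -0.0]
ft_force: [-0.4, 0.4, -0.7]
grip_width: 0.567
grasp_force: 0.0
clock: 16.45
position: [0.5118, -0.1655, 0.1454]
ee_rot: [1.0, 0.001, 0.001, 0.0]
ft_force: [-1.0, 0.1, 0.3]
grip_width: 0.569
grasp_force: 0.0
clock: 17.12
position: [0.5119, -0.1664, 0.1456]
ee_rot: [1.0, 0.0, 0.001, 0.0]
ft_force: [0.0, -0.0, 6.6]
grip_width: 0.223
grasp_force: 40.4
```

```bash
python3 -m inch '[{"slide":[0,0,0.01],"yaw":0},{"slide":[0,0,0.03],"yaw":0},{"slide":[0,0,0.055],"yaw":0},{"slide":[0,0,0.085],"yaw":0},{"slide":[0,0.01,0.105],"yaw":0},{"slide":[0.003,0.03,0.11],"yaw":0},{"slide":[0.006,0.055,0.11],"yaw":0.01},{"slide":[0.01,0.085,0.11],"yaw":0.02},{"slide":[0.014,0.115,0.11],"yaw":0.03},{"slide":[0.017,0.145,0.11],"yaw":0.04},{"slide":[0.017,0.175,0.11],"yaw":0.047},{"slide":[0.017,0.2,0.11],"yaw":0.047},{"slide":[0.017,0.22,0.11],"yaw":0.047},{"slide":[0.017,0.23,0.105],"yaw":0.047},{"slide":[0.017,0.234,0.09],"yaw":0.047},{"slide":[0.017,0.234,0.07],"yaw":0.047},{"slide":[0.017,0.234,0.055],"yaw":0.047},{"slide":[0.017,0.234,0.047],"yaw":0.047},{"slide":[0.017,0.234,0.045],"yaw":0.047},{"slide":[0.017,0.234,0.045],"yaw":0.047}]'
python3 -m inch '[{"slide":[0,0,-0.005],"yaw":0},{"slide":[0,0,-0.01],"yaw":0},{"slide":[0,0,-0.015],"yaw":0},{"slide":[0,0,-0.02],"yaw":0},{"slide":[0,0,-0.025],"yaw":0},{"slide":[0,0,-0.03],"yaw":0},{"slide":[0,0,-0.034],"yaw":0},{"slide":[0,0,-0.037],"yaw":0},{"slide":[0,0,-0.039],"yaw":0},{"slide":[0,0,-0.041],"yaw":0},{"slide":[0,0,-0.041],"yaw":0}]'
python3 -m inch '[{"slide":[0,0,-0.001],"yaw":0},{"slide":[0,0,-0.002],"yaw":0},{"slide":[0,0,-0.003],"yaw":0},{"slide":[0,0,-0.003],"yaw":0},{"slide":[0,0,-0.003],"yaw":0}]'
```

```text
clock: 18.78
position: [0.5279, 0.0673, 0.1891]
ee_rot: [1.0, 0.024, -0.0, 0.0]
ft_force: [0.5, 0.5, -2.7]
grip_width: 0.225
grasp_force: 39.4
clock: 19.7
position: [0.528, 0.0678, 0.148]
ee_rot: [1.0, 0.024, -0.0, 0.0]
ft_force: [-0.2, -0.3, -2.8]
grip_width: 0.228
grasp_force: 39.5
clock: 20.12
position: [0.5282, 0.0679, 0.1456]
ee_rot: [1.0, 0.024, 0.0, 0.0]
ft_force: [-1.1, 0.6, 1.2]
grip_width: 0.229
grasp_force: 40.0
```

```bash
python3 -m inch '[{"slide":[0,0,-0.0005],"yaw":0},{"slide":[0,0,-0.0005],"yaw":0}]'; python3 -m inch '[{"slide":[0,0,0],"yaw":0},{"slide":[0,0,0],"yaw":0},{"slide":[0,0,0],"yaw":0},{"slide":[0,0,0],"yaw":0},{"slide":[0,0,0],"yaw":0}]' 110
python3 -m inch '[{"slide":[0,0,0.01],"yaw":0},{"slide":[0,0,0.03],"yaw":0},{"slide":[0,0,0.06],"yaw":0},{"slide":[0,0,0.09],"yaw":0},{"slide":[0,0,0.115],"yaw":0},{"slide":[0,0,0.12],"yaw":0},{"slide":[0,-0.03,0.12],"yaw":-0.02},{"slide":[0,-0.07,0.12],"yaw":-0.047},{"slide":[-0.01,-0.11,0.12],"yaw":-0.047},{"slide":[-0.014,-0.15,0.12],"yaw":-0.047},{"slide":[-0.014,-0.19,0.12],"yaw":-0.047},{"slide":[-0.014,-0.23,0.12],"yaw":-0.047},{"slide":[-0.014,-0.27,0.12],"yaw":-0.047},{"slide":[-0.014,-0.31,0.12],"yaw":-0.047},{"slide":[-0.014,-0.34,0.12],"yaw":-0.047},{"slide":[-0.014,-0.348,0.12],"yaw":-0.047},{"slide":[-0.014,-0.348,0.12],"yaw":-0.047},{"slide":[-0.014,-0.348,0.12],"yaw":-0.047}]'
python3 - <<'E'
from h import *
c=camera("wrist")
np.save("w5.npy",c,allow_pickle=True)
cv2.imwrite("pics/w5.png",cv2.resize(c["frame"][60:290,120:420,::-1],None,fx=2.6,fy=2.6))
c=camera("top");hs=cv2.cvtColor(c["frame"],cv2.COLOR_RGB2HSV)
H,S,V=[hs[...,i].astype(int) for i in range(3)]
m=(H>=10)&(H<=16)&(S>132)&(S<175)&(V>195);m[:160]=0;m[280:]=0;m[:,:155]=0;m[:,440:]=0
for (s,k),z in zip(sorted(comps(m),key=lambda a:a[0][0]),(.132,.142,.162,.1,.1)):print("frame",s,*rect(c,k,z))
E
```

```text
clock: 20.28
position: [0.5283, 0.068, 0.1456]
ee_rot: [1.0, 0.024, 0.0, 0.0]
ft_force: [-3.2, -0.4, 7.2]
grip_width: 0.23
grasp_force: 40.8
clock: 20.7
position: [0.5281, 0.0679, 0.1448]
ee_rot: [1.0, 0.024, 0.0, 0.0]
ft_force: [1.1, -0.5, 0.2]
grip_width: 0.568
grasp_force: 0.0
clock: 22.2
position: [0.5142, -0.2793, 0.2648]
ee_rot: [1.0, 0.001, 0.0, -0.0]
ft_force: [-0.2, 1.0, -0.1]
grip_width: 0.567
grasp_force: 0.0
frame [162 160  17  66 582] [517.9 200.2 141.2  18.8   2.8] 582
frame [194 162  16  61 535] [524.9 134.2 128.2  19.1   2.7] 535
frame [225 167  15  53 480] [527.1  69.  108.3  18.9   2.7] 480
```

View pics/w5.png

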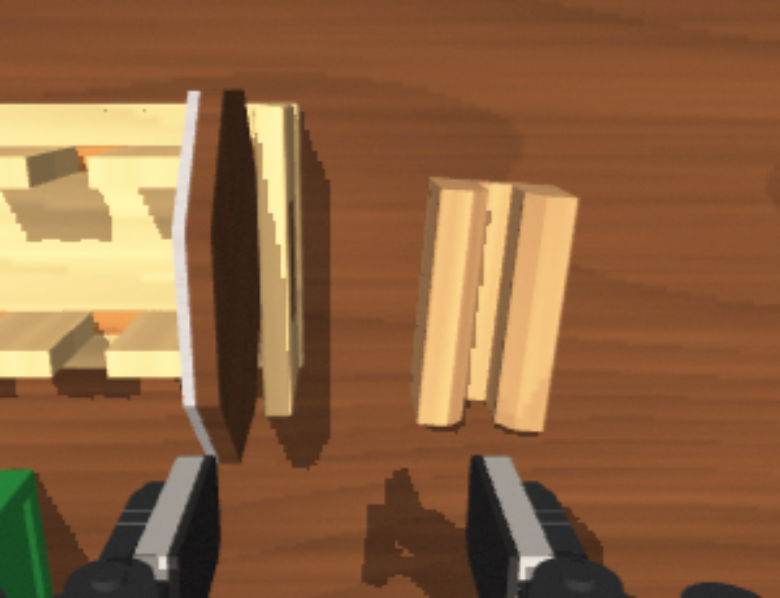

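All three prints stand at the rack's angle. In the crop, the mirror's top flat spans (175,233)–(183,405) on its left edge and about (211,235)–(219,402) on its right. The block's top corners are (432,180), (578,198), (545,432) and (417,424).

Run:
```python
from h import *
c=np.load("w5.npy",allow_pickle=True).item()
f=lambda q:np.array(q,float)/2.6+[120,60]
M=ray(c,f([(175,233),(183,405),(211,235),(219,402)]),.152)[:,:2]*1000
print("mirror",M.round(1),M.mean(0).round(1))
ang=lambda v:round(float(np.degrees(np.arctan2(v[1],v[0]))),2)
print(ang(M[0]-M[1]),ang(M[2]-M[3]))
B=ray(c,f([(432,188),(578,198),(545,432),(417,424)]),.048)[:,:2]*1000
print("block",B.round(1),B.mean(0).round(1),ang(B[0]-B[3]),ang(B[1]-B[2]),ang((B[0]-B[1])[::-1]*[1,-1]),ang((B[3]-B[2])[::-1]*[1,-1]))
G=ray(c,f([(472,300),(522,250),(464,424),(496,428),(510,190),(485,190)]),.048)[:,:2]*1000
print("inner edges",G.round(1))
T=ray(c,f([(200,92),(233,90),(215,460),(242,462)]),.111)[:,:2]*1000;print(T.round(1))
im=c["frame"];print("row",[(x,tuple(im[182,x])) for x in range(184,222,2)])
```

```text
mirror [[ 547.9 -227. ]
 [ 491.  -226.1]
 [ 547.3 -238. ]
 [ 492.  -238. ]] [ 519.6 -232.3]
-0.85 0.0
block [[ 549.1 -316.9]
 [ 544.9 -380.2]
 [ 434.8 -374.4]
 [ 438.8 -313.7]] [ 491.9 -346.3] -1.67 -2.99 -3.78 -3.76
inner edges [[ 499.3 -336.6]
 [ 522.1 -357.5]
 [ 438.8 -335.9]
 [ 436.8 -351.1]
 [ 548.3 -350.6]
 [ 548.3 -339.8]]
[[ 589.  -229.8]
 [ 589.7 -241.1]
 [ 450.9 -228.5]
 [ 450.  -239.1]]
row [(184, (np.uint8(201), np.uint8(163), np.uint8(109))), (186, (np.uint8(201), np.uint8(164), np.uint8(109))), (188, (np.uint8(220), np.uint8(202), np.uint8(180))), (190, (np.uint8(226), np.uint8(218), np.uint8(213))), (192, (np.uint8(226), np.uint8(219), np.uint8(214))), (194, (np.uint8(138), np.uint8(85), np.uint8(49))), (196, (np.uint8(139), np.uint8(85), np.uint8(49))), (198, (np.uint8(137), np.uint8(84), np.uint8(49))), (200, (np.uint8(137), np.uint8(84), np.uint8(48))), (202, (np.uint8(105), np.uint8(65), np.uint8(39))), (204, (np.uint8(54), np.uint8(33), np.uint8(22))), (206, (np.uint8(55), np.uint8(33), np.uint8(21))), (208, (np.uint8(51), np.uint8(32), np.uint8(19))), (210, (np.uint8(53), np.uint8(33), np.uint8(21))), (212, (np.uint8(54), np.uint8(35), np.uint8(21))), (214, (np.uint8(54), np.uint8(35), np.uint8(24))), (216, (np.uint8(52), np.uint8(33), np.uint8(20))), (218, (np.uint8(57), np.uint8(36), np.uint8(22))), (220, (np.uint8(121), np.uint8(96), np.uint8(64)))]
```

Mirror at (519.6,-232.3), yaw about -0.5°. Block at (491,-346.6), yaw about -3.6°. Grasping the mirror.

```bash
python3 -m inch '[{"slide":[0.003,0.025,0],"yaw":-0.008},{"slide":[0.0055,0.045,0],"yaw":-0.008},{"slide":[0.0055,0.047,0],"yaw":-0.008},{"slide":[0.0055,0.047,-0.02],"yaw":-0.008},{"slide":[0.0055,0.047,-0.05],"yaw":-0.008},{"slide":[0.0055,0.047,-0.08],"yaw":-0.008},{"slide":[0.0055,0.047,-0.11],"yaw":-0.008},{"slide":[0.0055,0.047,-0.125],"yaw":-0.008},{"slide":[0.0055,0.047,-0.131],"yaw":-0.008},{"slide":[0.0055,0.047,-0.131],"yaw":-0.008},{"slide":[0.0055,0.047,-0.131],"yaw":-0.008}]'
python3 -m inch '[{"slide":[0,0,0],"yaw":0},{"slide":[0,0,0],"yaw":0},{"slide":[0,0,0],"yaw":0},{"slide":[0,0,0],"yaw":0},{"slide":[0,0,0],"yaw":0},{"slide":[0,0,0],"yaw":0},{"slide":[0,0,0],"yaw":0},{"slide":[0,0,0],"yaw":0}]' 255 40
```

```text
clock: 23.22
position: [0.5203, -0.2327, 0.135]
ee_rot: [1.0, -0.003, 0.001, 0.0]
ft_force: [-0.1, 0.2, -0.7]
grip_width: 0.567
grasp_force: 0.0
clock: 23.88
position: [0.5203, -0.2334, 0.135]
ee_rot: [1.0, -0.004, 0.001, 0.0]
ft_force: [-0.0, 0.7, 6.5]
grip_width: 0.134
grasp_force: 40.2
```

```bash
python3 -m inch '[{"slide":[0,0,0.01],"yaw":0},{"slide":[0,0,0.03],"yaw":0},{"slide":[0,0,0.055],"yaw":0},{"slide":[0,0,0.085],"yaw":0},{"slide":[0,-0.01,0.105],"yaw":0},{"slide":[-0.008,-0.03,0.11],"yaw":-0.01},{"slide":[-0.016,-0.055,0.11],"yaw":-0.025},{"slide":[-0.023,-0.08,0.11],"yaw":-0.04},{"slide":[-0.029,-0.1,0.11],"yaw":-0.055},{"slide":[-0.029,-0.11,0.105],"yaw":-0.055},{"slide":[-0.029,-0.113,0.09],"yaw":-0.055},{"slide":[-0.029,-0.113,0.07],"yaw":-0.055},{"slide":[-0.029,-0.113,0.055],"yaw":-0.055},{"slide":[-0.029,-0.113,0.047],"yaw":-0.055},{"slide":[-0.029,-0.113,0.045],"yaw":-0.055},{"slide":[-0.029,-0.113,0.045],"yaw":-0.055}]'
python3 - <<'E'
from h import *
c=camera("wrist");cv2.imwrite("pics/w6.png",c["frame"][:,:,::-1]);np.save("w6.npy",c,allow_pickle=True)
c=camera("side");cv2.imwrite("pics/s2.png",cv2.resize(c["frame"][90:270,190:390,::-1],None,fx=3,fy=3))
E
```

```text
clock: 25.22
position: [0.4907, -0.3456, 0.1786]
ee_rot: [1.0, -0.031, -0.0, -0.0]
ft_force: [-0.5, 0.7, -1.9]
grip_width: 0.133
grasp_force: 39.0
```

View pics/w6.png

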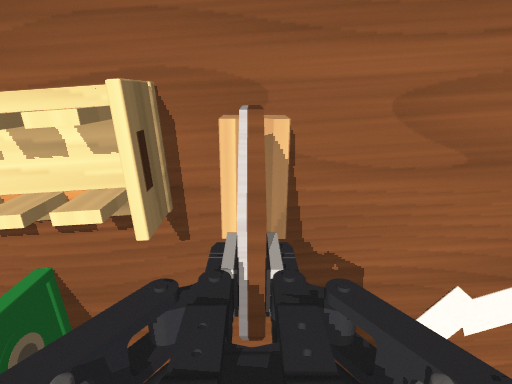

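View pics/s2.png

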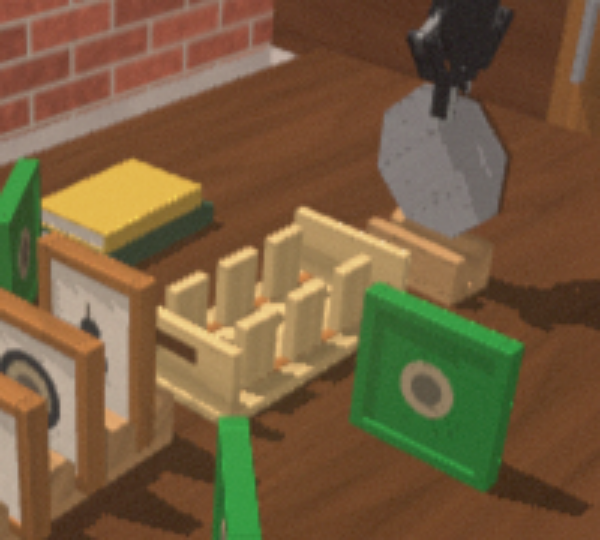

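The mirror (238–266) is centred over the block (220–290) and parallel to it, so I'll lower it.

```bash
python3 -m inch '[{"slide":[0,-0.0005,-0.004],"yaw":0},{"slide":[0,-0.0005,-0.008],"yaw":0},{"slide":[0,-0.0005,-0.012],"yaw":0},{"slide":[0,-0.0005,-0.016],"yaw":0},{"slide":[0,-0.0005,-0.019],"yaw":0},{"slide":[0,-0.0005,-0.022],"yaw":0},{"slide":[0,-0.0005,-0.025],"yaw":0},{"slide":[0,-0.0005,-0.025],"yaw":0}]'
python3 -m inch '[{"slide":[0,0,-0.004],"yaw":0},{"slide":[0,0,-0.008],"yaw":0},{"slide":[0,0,-0.011],"yaw":0},{"slide":[0,0,-0.014],"yaw":0},{"slide":[0,0,-0.016],"yaw":0},{"slide":[0,0,-0.016],"yaw":0}]'
python3 -m inch '[{"slide":[0,0,-0.001],"yaw":0},{"slide":[0,0,-0.002],"yaw":0},{"slide":[0,0,-0.003],"yaw":0},{"slide":[0,0,-0.003],"yaw":0},{"slide":[0,0,-0.003],"yaw":0}]'
```

```text
clock: 25.98
position: [0.4903, -0.3465, 0.1531]
ee_rot: [1.0, -0.031, -0.0, -0.0]
ft_force: [0.8, -0.0, -3.2]
grip_width: 0.135
grasp_force: 39.1
clock: 26.48
position: [0.4903, -0.3465, 0.1373]
ee_rot: [1.0, -0.031, -0.0, -0.0]
ft_force: [0.2, 0.7, -3.0]
grip_width: 0.135
grasp_force: 39.2
clock: 26.9
position: [0.4907, -0.3468, 0.1351]
ee_rot: [1.0, -0.031, 0.0, 0.0]
ft_force: [-0.4, 0.3, -0.5]
grip_width: 0.133
grasp_force: 39.5
```

```bash
python3 -m inch '[{"slide":[0,0,-0.0005],"yaw":0},{"slide":[0,0,-0.001],"yaw":0},{"slide":[0,0,-0.001],"yaw":0}]'; python3 -m inch '[{"slide":[0,0,0],"yaw":0},{"slide":[0,0,0],"yaw":0},{"slide":[0,0,0],"yaw":0},{"slide":[0,0,0],"yaw":0},{"slide":[0,0,0],"yaw":0}]' 110
python3 -m inch '[{"slide":[0,0,0.01],"yaw":0},{"slide":[0,0,0.03],"yaw":0},{"slide":[0,0,0.06],"yaw":0},{"slide":[0,0,0.09],"yaw":0},{"slide":[0,0,0.115],"yaw":0},{"slide":[-0.02,-0.02,0.12],"yaw":0},{"slide":[-0.05,-0.05,0.12],"yaw":0},{"slide":[-0.08,-0.09,0.12],"yaw":0},{"slide":[-0.11,-0.12,0.12],"yaw":0},{"slide":[-0.14,-0.15,0.12],"yaw":0},{"slide":[-0.17,-0.18,0.12],"yaw":0},{"slide":[-0.18,-0.19,0.12],"yaw":0},{"slide":[-0.18,-0.19,0.12],"yaw":0},{"slide":[-0.18,-0.19,0.12],"yaw":0}]'
python3 - <<'E'
from h import *
c=camera("top");cv2.imwrite("pics/t9.png",cv2.resize(c["frame"][80:290,90:450,::-1],None,fx=2.2,fy=2.2))
s=camera("side");cv2.imwrite("pics/s9.png",cv2.resize(s["frame"][90:330,80:390,::-1],None,fx=2.4,fy=2.4))
hs=cv2.cvtColor(c["frame"],cv2.COLOR_RGB2HSV)
H,S,V=[hs[...,i].astype(int) for i in range(3)]
m=(H>=10)&(H<=16)&(S>132)&(S<175)&(V>195);m[:150]=0;m[280:]=0;m[:,:155]=0;m[:,260:]=0
for (a,k),z in zip(sorted(comps(m),key=lambda a:a[0][0]),(.132,.142,.162,.1,.1)):print("frame",a,*rect(c,k,z))
m=(S<40)&(V>80);m[:180]=0;m[300:]=0;m[:,:380]=0;m[:,450:]=0
for a,k in comps(m):print("grey",a,*rect(c,k,.152))
for n,(x,y) in {"mirror":(491,-346.6)}.items():
    yw=-.063;R=np.array([[np.cos(yw),-np.sin(yw)],[np.sin(yw),np.cos(yw)]])
    for dx,z in((-70,.0535),(-70,.1105),(-29,.152),(29,.152),(70,.111)):
        q=R@[dx,6]+[x,y];print(proj(c,[q[0]/1e3,q[1]/1e3,z])*2.2-np.array([90,80])*2.2,end=" ")
E
```

```text
clock: 27.15
position: [0.4909, -0.3469, 0.1351]
ee_rot: [1.0, -0.031, 0.001, 0.0]
ft_force: [-2.0, 0.9, 6.9]
grip_width: 0.135
grasp_force: 40.7
clock: 27.57
position: [0.4905, -0.3466, 0.1337]
ee_rot: [1.0, -0.031, -0.0, -0.0]
ft_force: [-0.0, -0.2, 0.4]
grip_width: 0.569
grasp_force: 0.0
clock: 28.73
position: [0.309, -0.5378, 0.2543]
ee_rot: [0.999, -0.033, 0.0, 0.0]
ft_force: [0.9, 0.5, 0.6]
grip_width: 0.57
grasp_force: 0.0
frame [162 157  17  69 607] [521.2 200.3 147.8  18.8   2.8] 607
frame [194 162  16  61 533] [524.9 134.2 128.2  19.1   2.7] 533
frame [225 167  15  53 480] [527.1  69.  108.3  18.9   2.7] 480
grey [ 410  209   25   67 1127] [ 479.8 -323.4  138.3   39.3   -3.6] 1127
[[706.62991919 427.62958716]] [[726.34744028 424.68377053]] [[747.54161091 377.48547901]] [[754.93366088 315.45588153]] [[744.11820916 280.87349532]]
```

View pics/t9.png

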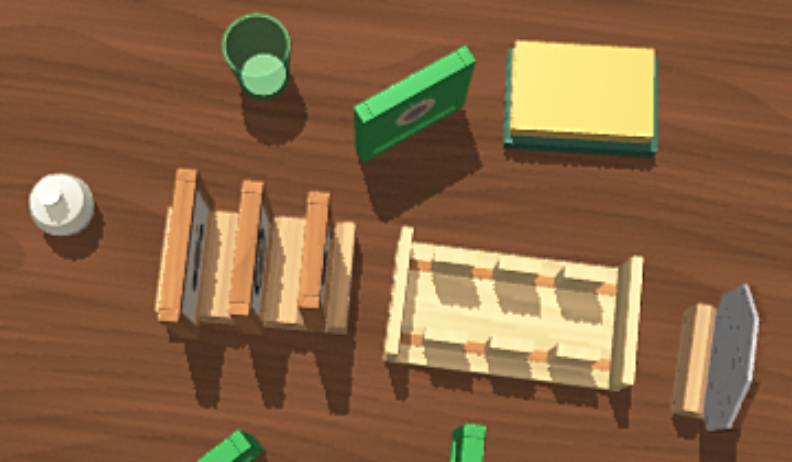

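View pics/s9.png

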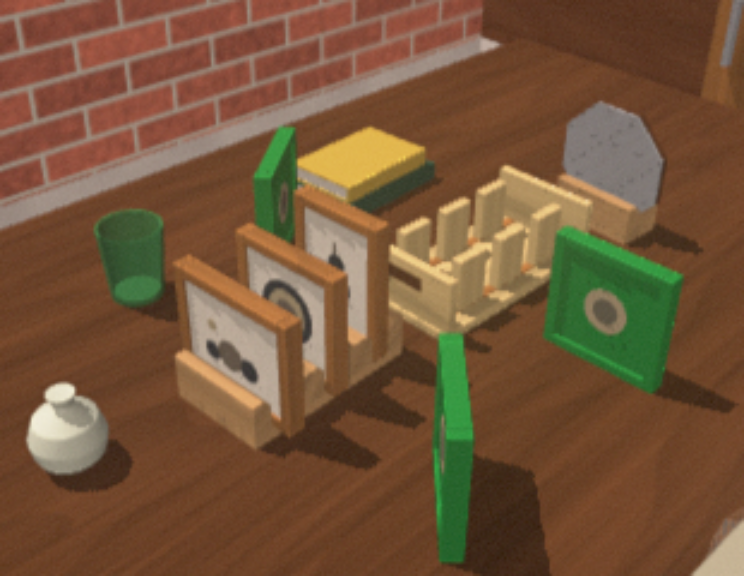

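Both views show everything in place. The prints stand in the rack at about (180,245), (247,248) and (315,250) of the top crop. The mirror is upright in the block at (735,360), and its corners match the predicted seated pose within about 3 px. The pomegranate, tumbler and books look undisturbed.

```bash
python3 -c "
from workcell import *
print(hand_in())"
```

```text
the job is handed in; nothing more can be done
None
```

The job is handed in: the three framed prints stand in the oak rack in their tray order (wide, square, tall), the mirror stands in the small block, all set down gently and let go after about 29 s, and the pomegranate, tumbler and books were left alone.

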